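Sort the polished pen barrels and put the mandrel away

TASK

The polishing run is over: lay the two plain black pen barrels in the white tray and the ivory one in the blue tray, each flat on the tray's floor and in line with the barrels already there, and lay the black one with the red tape in the cardboard reject box, flat on its floor. Lift the polishing mandrel out of its two forks and lay it lengthwise in the steel tray. Lay everything down rather than dropping it, and leave the wax tin where it stands.

Things in the scene. Friction and masses are not known exactly. Their poses are not given: they have to be found in the camera images.
- black_a_mid (a point): Octagonal pen barrel lying on the bench, 80 mm long and 16 mm across flats over its middle 64 mm, about 30 g; a 12 mm wide tip 8 mm long at the -x end, a gold ring and a 10 mm brass thread 8 mm long at the +x end. Point: its centre, half-way up (8 mm above what it lies on). Its x axis runs along its length. Plain glossy black, no tape.
- black_b_mid (a point): Octagonal pen barrel lying on the bench, 80 mm long and 16 mm across flats over its middle 64 mm, about 30 g; a 12 mm wide tip 8 mm long at the -x end, a gold ring and a 10 mm brass thread 8 mm long at the +x end. Point: its centre, half-way up (8 mm above what it lies on). Its x axis runs along its length. Plain glossy black, no tape; the twin of the other plain black one.
- ivory_mid (a point): Octagonal pen barrel lying on the bench, 80 mm long and 16 mm across flats over its middle 64 mm, about 30 g; a 12 mm wide tip 8 mm long at the -x end, a gold ring and a 10 mm brass thread 8 mm long at the +x end. Point: its centre, half-way up (8 mm above what it lies on). Its x axis runs along its length. Ivory-coloured.
- reject_mid (a point): Octagonal pen barrel lying on the bench, 80 mm long and 16 mm across flats over its middle 64 mm, about 30 g; a 12 mm wide tip 8 mm long at the -x end, a gold ring and a 10 mm brass thread 8 mm long at the +x end. Point: its centre, half-way up (8 mm above what it lies on). Its x axis runs along its length. Black with a 22 mm wide band of red tape round its middle: the reject.
- mandrel_mid (a point): Steel bar 150 mm long, 10 mm thick, brown octagonal rubber sleeve (84 mm long, 18 mm across flats) on its middle, 120 g. Point: its centre, where it is gripped; x along the bar. It starts level in two U forks of a fixed grey stand, centre 45 mm above the bench; forks 8 mm thick, 50 mm either side of centre, slots 16 mm wide, tops at 62 mm: lift 25 mm to clear. Stand base 8 mm high, 52 mm wide.
- white_tray: Shallow open tray with fixed place, 125 mm (its x) by 185 mm (its y), 24 mm high, walls 4 mm, floor 4 mm thick. Origin: centre of its underside, z up. White plastic with grey lining. Two black barrels are fixed in it side by side, lengthwise along the tray's x, at y = +61 and +79 mm; the rest of the floor, y from -88 to +53 mm, is free. 
- blue_tray: Shallow open tray with fixed place, 125 mm (its x) by 185 mm (its y), 24 mm high, walls 4 mm, floor 4 mm thick. Origin: centre of its underside, z up. Blue plastic with dark grey lining. Two ivory barrels are fixed in it side by side, lengthwise along the tray's x, at y = +61 and +79 mm; the rest of the floor, y from -88 to +53 mm, is free. 
- carton: Open cardboard reject box with a red label on two sides, fixed in its place, 125 mm (its x) by 180 mm (its y), 45 mm high, walls and floor 3 mm, empty. Origin: centre of its underside, z up.
- steel_tray: Dark grey steel tray, fixed in its place, 110 mm (its x) by 185 mm (its y, lengthwise), 20 mm high, walls and floor 3 mm, empty. Origin: centre of its underside, z up.
- wax_tin_mid (a point): Round closed wax tin with a green lid, 51 mm in diameter and 30 mm high, loose, standing among the barrels; not to be disturbed. Point: its centre, half-way up.
Mind the look-alikes: they are no part of the job. What is shaped like the part that bears black_a_mid but pink is not meant. Leave any purple look-alike of the part that bears reject_mid alone.

How it is judged:
By the outcome, as a careful person would: the job done as asked, in the order asked, and still so for the second after the job is handed in, with the robot touching nothing.
It also fails if it takes over 120 s, if anything falls off the work surface, if the arm or the gripper's body presses on something with over 40 N, if the wrist force passes 120 N, or if a joint passes its speed limit or range.

ROBOT

A 6-joint arm with a two-finger parallel gripper is mounted at the origin on the work surface. World frame = base frame: x ahead of the robot, y to its left, z up, the work surface at z = 0. Lengths are in mm, angles in degrees, forces in N, time in s.
With the tool pointing down it reaches from about 250 to 775 mm from the base axis. Payload 4 kg.
Tool frame: the origin (TCP) lies between the finger pads; the fingertips stand bot.nose_length ahead of it and the grasp point (between the pads) lies 2 mm behind it (bot.nose_length is the distance from the TCP to the fingertips, in mm); y points along the fingers, x is the direction in which the jaws open and shut, and the axes are right-handed (so a half turn about y gives the same grasp; the last joint's range is limited). The gripper opens to 85 mm and grips with 20 to 120 N. Pads are 22 mm wide; open, the fingers measure 114 mm over their backs; the gripper's body (76 mm by 85 mm) begins 54 mm behind the grasp point. The pads swing forward as they close: fully open they stand 13 mm farther back than shut.
Start: joints at [-69.334, 4.996, 78.535, -0, 96.463, -5.907], TCP at [246.042, -491.914, 248.341] pointing down, gripper open.
Joint ranges: [-177.83, 177.83], [-43.37, 116.18], [15.69, 146.23], [-61.86, 241.86], [9.47, 152.12], [-147.06, 147.06]. Speed limits (degrees/s): [159.86, 159.86, 180, 180, 180, 180].

INTERFACE

Orientations are given as a 3x3 rotation matrix whose columns are the frame's x, y, z axes.
In Python, from plant import bot gives the robot as it stands. The module is installed in compiled form; this text tells all that it offers.
- The arm moves only by the tool carry_out, never from a script. Its argument "deltas" is one flat list of numbers, 7 for each row, row after row: the shift along the tool's x, y, z in units of 1 m (1.0 is 1 m), then the turn, a rotation vector about the tool's x, y, z in units of 180 degrees (1.0 is 180 degrees), then the gripper's target within -1 to 1 (shut at 1, half-way at 0, fully open at -1). A call has 1 to 12 rows; each row is the pose to reach, as a shift and turn from the pose measured when the call began, along the tool's axes at that moment, turning the shorter way round; what a row does not reach only later rows make up. A row lasts 1/12 s, in which the tool goes at most 41.7 mm and 7.16 degrees, less where a joint would pass 70% of its speed; a pose out of reach is approached as far as the arm can. A call with a number of a shift or a turn outside -1 to 1 is refused whole. A call with a gripper value outside its range is refused whole. The fingers move at their own pace and stop on an object; "force" is the grip in N (left out, the last holds). Time passes only in rows, so rows that repeat a pose let the fingers close. It gives the time, the measured TCP pose, the force and the opening at its end, in the units of the state.
- bot.read_state(): the state, without advancing time (a new reading comes with each control period).
- bot.camera(name): name is "side" or "top"; returns a dict with "color" (400x640x3 uint8, red, green, blue), "mtx" (3x3 intrinsics, pixels), "origin" and "rotation" of the camera in the world. Camera axes: x right, y down, z forward; pixel columns grow to the right and rows downward; lengths in mm; the calibration is good to about 2 mm. A picture is of the moment at which its call begins. There is no depth.
- bot.sign_off(): hands the job in, once; it reports no verdict.
Trained networks look in a picture, given as the dict that the camera call returned (one of the last four; its "shot" number tells which), for a name from the list of things; names that differ only in an ending like _2 or _b are one class to them, and where a whole thing is asked for, a point or a joint stands for the part that bears it (a point fixed in the world has none). Each returns a list of dicts, best first, with "conf" (0 to 1); they miss things now and then, are a little off and sometimes report something else, mostly with a low value. They report only what shows in the picture. A call takes as long as a camera call. They do not tell look-alikes from the thing itself.
- bot.search_frame(label, picture): "pixel" ([row, column] in pixels, amid what is visible of it).
- bot.silhouettes(label, picture): "mask" (400x640 bool, what is visible of it) and "pixel" ([row, column] in pixels, amid what is visible of it).
- bot.place_of(label, picture): "pixel" ([row, column] in pixels: a listed point, or the origin of a listed thing).
The state is a dict: "clock": time; "joint_positions": joint angles; "dq": joint speeds; "tau": joint torques, N m; "position": TCP position; "tcp_rot": TCP orientation; "contact_force": force on the tool from outside, world axes, zero at the start; "moment": the same for the moment, N m; "finger_gap": finger opening in mm.
Only numpy, scipy, OpenCV 4.12 (cv2) and the standard library are available. Lean on these libraries where they do the work, as an engineer would, in place of code of your own. Each camera call takes 0.05 s, during which the arm holds its last target. There are 200 camera calls.

## Working session

There is one attempt and no reset: what is moved stays moved. The work goes in short steps, Python scripts to look and compute and a tool call to move; the robot and the scene stay as the last step left them, time stands still between calls to the robot, and variables do not carry over. Pictures are saved under pics/ and viewed, about 12 in all and at most 16, crops included, and the job is handed in when it is done.

Besides the shell and the picture viewer there is one more tool, called after ">>>" as name(argument=value, ...) on one line, values as JSON. carry_out: Moves the arm, as the interface text tells. Shifts and turns lie within -1 to 1; 1 stands for 1 m of shift or 180 degrees of turn. Its arguments: {"type":"object","properties":{"deltas":{"type":"array","items":{"type":"number"}},"force":{"type":"number"}},"required":["deltas"]}

```bash
mkdir -p pics; python3 - <<'E'
from plant import bot
import cv2
s=bot.read_state(); print({k:(v.tolist() if hasattr(v,'tolist') else v) for k,v in s.items()}, bot.nose_length)
for n in ("top","side"):
    c=bot.camera(n); cv2.imwrite(f"pics/{n}0.png",c["color"][:,:,::-1]); print(n,c["mtx"],c["origin"],c["rotation"])
    for l in ["black_a_mid","ivory_mid","reject_mid","mandrel_mid","white_tray","blue_tray","carton","steel_tray","wax_tin_mid"]:
        print(l,[(r["pixel"],round(r["conf"],2)) for r in bot.place_of(l,c)])
E
```

```text
{'clock': 0.0, 'joint_positions': [-69.33542494394128, 5.0408466604155215, 78.6263699026206, 2.075070227921486e-05, 96.46292358419697, -5.908889223675791], 'dq': [0.05118100537118798, 0.013613795032612471, 0.013230597929972577, -0.04559879991495469, 0.04753062441354562, -0.02849049824917256], 'tau': [-0.0007606777944602072, -35.186415910720825, -31.32777214050293, -0.00018569131043477682, 0.010744976461865008, -5.654116108644303e-07], 'position': [245.85544395227737, -491.46882700153327, 247.1081201486887], 'tcp_rot': [[0.4473440560999693, -0.0008012223439394878, 0.8943615899147186], [-0.8943590952100793, 0.0021253644688265555, 0.4473447123202453], [-0.0022592669244421324, -0.999997420430988, 0.00023418867158780983]], 'contact_force': [-0.7674848973567108, 0.13913867562092155, 0.12430568051647407], 'moment': [0.005433378288749412, -0.02728373156487407, 0.03498293892526427], 'finger_gap': 85.62215410654058} 17.0
top [[361.96027314   0.         322.49470014]
 [  0.         361.96027314 201.82286784]
 [  0.           0.           1.        ]] [297.14233478 -11.26403465 972.7443894 ] [[-
[... 593 characters left out ...]
e [[432.81615906   0.         322.39582334]
 [  0.         432.81615906 195.16229297]
 [  0.           0.           1.        ]] [238.43122316 888.43783731 598.89264881] [[-0.96340739 -0.11015288  0.24436152]
 [-0.26679782  0.48179665 -0.83468013]
 [-0.02579014 -0.86933212 -0.493555  ]]
black_a_mid [([243.0, 286.7], 0.76), ([273.0, 394.4], 0.7)]
ivory_mid [([196.6, 358.3], 0.53)]
reject_mid [([195.9, 313.6], 0.73), ([176.8, 416.3], 0.52), ([189.8, 261.2], 0.26)]
mandrel_mid [([189.0, 264.9], 0.72)]
white_tray [([166.1, 318.3], 0.9)]
blue_tray [([329.6, 307.3], 0.95)]
carton [([290.8, 234.8], 0.77)]
steel_tray [([165.3, 366.8], 0.96), ([240.6, 287.6], 0.6)]
wax_tin_mid [([219.1, 313.0], 0.8)]
```

View images.

View pics/top0.png

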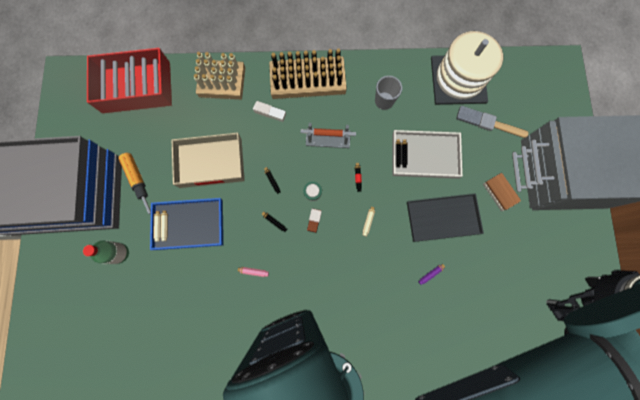

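View pics/side0.png

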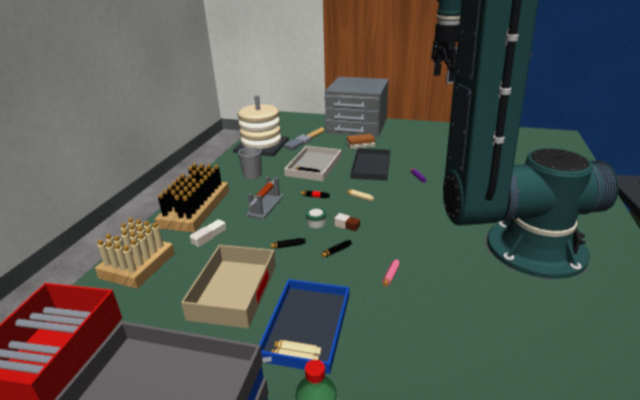

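```bash
cat > h.py <<'E'
import numpy as np, cv2
def ray(c,px,z):
    """pixels (N,2) row,col -> world xy on plane z"""
    px=np.atleast_2d(np.asarray(px,float)); M=np.asarray(c["mtx"]);R=np.asarray(c["rotation"]);o=np.asarray(c["origin"])
    d=(R@np.linalg.inv(M)@np.c_[px[:,1],px[:,0],np.ones(len(px))].T).T
    return o+d*((z-o[2])/d[:,2])[:,None]
def proj(c,P):
    P=np.atleast_2d(np.asarray(P,float));q=(P-np.asarray(c["origin"]))@np.asarray(c["rotation"])@np.asarray(c["mtx"]).T
    return q[:,1::-1]/q[:,2:]
def crop(c,r0,r1,c0,c1,k,name):
    cv2.imwrite("pics/"+name,cv2.resize(c["color"][r0:r1,c0:c1,::-1],None,fx=k,fy=k,interpolation=cv2.INTER_CUBIC))
E
python3 - <<'E'
from plant import bot
from h import *
c=bot.camera("top"); crop(c,115,255,145,345,4,"L.png"); crop(c,115,255,300,500,4,"R.png")
labs={"black_a_mid":8,"ivory_mid":8,"reject_mid":8,"mandrel_mid":45,"white_tray":24,"blue_tray":24,"carton":45,"steel_tray":20,"wax_tin_mid":30}
for l,z in labs.items():
    for m in bot.silhouettes(l,c):
        pts=np.argwhere(m["mask"])
        w=ray(c,pts,z)[:,:2].astype(np.float32); (cx,cy),(a,b),t=cv2.minAreaRect(w)
        u,s,v=np.linalg.svd(w-w.mean(0),full_matrices=False)
        print(l,round(m["conf"],2),np.round(m["pixel"]),len(pts),"rect",np.round([cx,cy,a,b,t],1),"mean",w.mean(0).round(1),"axis",round(np.degrees(np.arctan2(v[0,1],v[0,0]))%180,1))
E
```

```text
black_a_mid 0.57 [271. 250.] 134 rect [307.6 172.6  74.5  15.5  84.6] mean [306.7 174.5] axis 80.3
black_a_mid 0.53 [179. 274.] 185 rect [551.9 122.   81.6  19.   28.8] mean [552.3 122.3] axis 28.0
black_a_mid 0.4 [218. 448.] 3085 rect [ 436.6 -342.9  119.7  197.1    4.4] mean [ 436.4 -343.7] axis 94.7
ivory_mid 0.52 [219. 366.] 123 rect [ 430.7 -137.7   12.7   74.2   71. ] mean [ 431.2 -138. ] axis 161.1
ivory_mid 0.42 [194. 312.] 291 rect [518.6  11.7  49.3  53.2  88.6] mean [518.6  11.3] axis 7.7
reject_mid 0.63 [180. 357.] 151 rect [ 553.6 -115.7   16.5   74.    87.6] mean [ 552.4 -115.4] axis 1.1
reject_mid 0.6 [273. 434.] 183 rect [ 287.7 -297.    18.1   76.3   33.8] mean [ 288.2 -296.7] axis 122.6
mandrel_mid 0.77 [132. 328.] 331 rect [672.1 -34.2 144.6  24.2  83.3] mean [672.2 -32.5] axis 84.7
white_tray 0.97 [153. 429.] 3169 rect [ 611.2 -304.6  190.6  133.9   87.3] mean [ 610.2 -304.8] axis 87.4
blue_tray 0.81 [219. 183.] 3524 rect [434.2 342.6 130.4 195.    1.3] mean [433. 344.] axis 91.2
carton 0.63 [159. 207.] 3448 rect [602.4 288.9 138.9 189.1   4.9] mean [601.  288.9] axis 93.7
carton 0.35 [224. 184.] 3508 rect [431.6 337.6 128.9 189.7   2.5] mean [431. 338.] axis 93.2
steel_tray 0.7 [217. 446.] 2922 rect [ 435.6 -338.5  111.4  191.1    5.1] mean [ 434.5 -339.3] axis 96.4
wax_tin_mid 0.86 [191. 312.] 275 rect [513.5   9.8  45.5  52.   88.6] mean [513.6   9.8] axis 171.3
wax_tin_mid 0.19 [133. 330.] 313 rect [678.  -37.5 152.1  21.2  85.6] mean [678.4 -36.4] axis 84.3
```

View pics/L.png

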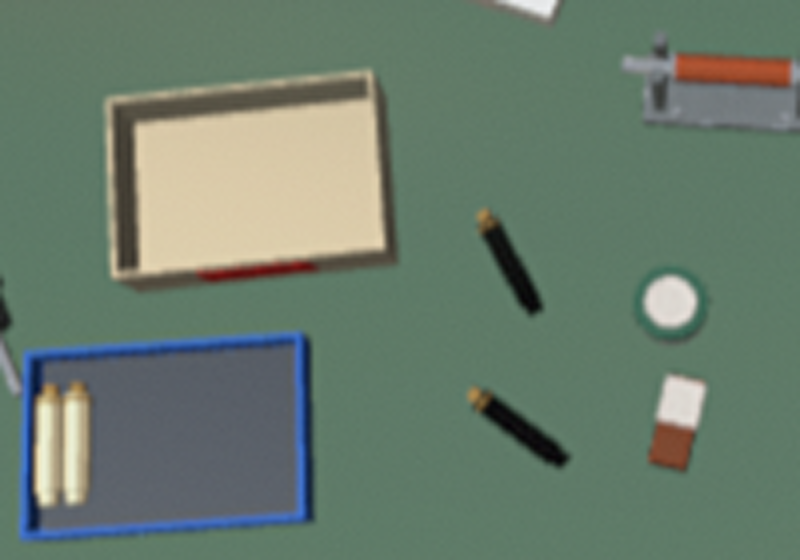

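View pics/R.png

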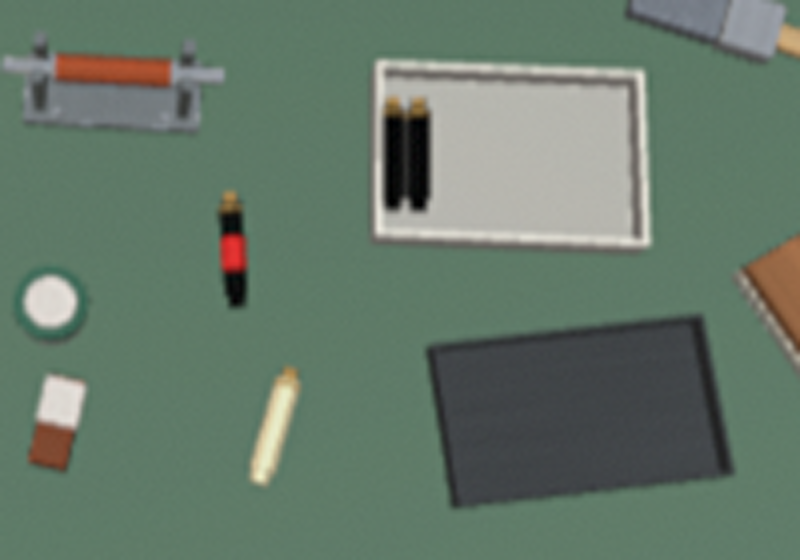

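```bash
cat > fit.py <<'E'
from plant import bot
from h import *
from scipy.optimize import minimize
def hullmask(c,p,L,W,z0,H):
    x,y,t=p; t=np.radians(t); R=np.array([[np.cos(t),-np.sin(t)],[np.sin(t),np.cos(t)]])
    P=[[*(R@[sx*L/2,sy*W/2]+[x,y]),z] for sx in(-1,1) for sy in(-1,1) for z in(z0,z0+H)]
    q=proj(c,P)[:,::-1]*8
    m=np.zeros((400,640),np.uint8); cv2.fillConvexPoly(m,cv2.convexHull(np.round(q*16).astype(np.int32).reshape(-1,1,2)),1) if 0 else None
    S=np.zeros((1600,2560),np.uint8)
    cv2.fillConvexPoly(S,cv2.convexHull(np.round((q/8*4+1.5)).astype(np.int32).reshape(-1,1,2)),255)
    return cv2.resize(S,(640,400),interpolation=cv2.INTER_AREA)/255.
def fit(c,mask,p0,L,W,z0,H):
    f=lambda p:np.abs(hullmask(c,p,L,W,z0,H)-mask).sum()/mask.sum()
    r=minimize(f,p0,method="Nelder-Mead",options=dict(initial_simplex=np.array(p0)+np.array([[0,0,0],[8,0,0],[0,8,0],[0,0,6]]),xatol=.1,fatol=1e-4,maxiter=120))
    return r.x.round(1),round(r.fun,3)
def colmask(c,p,half=26,thr=45):
    """differs from the local bench colour, one blob nearest p"""
    im=cv2.cvtColor(c["color"],cv2.COLOR_RGB2LAB).astype(float); r,q=np.round(p).astype(int)
    w=im[r-half:r+half,q-half:q+half]; d=np.linalg.norm(w-np.median(w.reshape(-1,3),0),axis=2)
    n,lab,st,ce=cv2.connectedComponentsWithStats((d>thr*.5).astype(np.uint8))
    k=1+np.argmin(np.linalg.norm(ce[1:]-half,axis=1)+(st[1:,4]<40)*99)
    m=np.zeros((400,640)); m[r-half:r+half,q-half:q+half]=lab==k; return m
E
python3 - <<'E'
from fit import *
B={"bA":(180,272,552,122,28),"bB":(222,274,437,117,52),"rej":(177,358,552,-115,1),"iv":(221,368,431,-138,161-180)}
T={"white_tray":(611,-305,-2.7,125,185,24),"blue_tray":(434,342,2,125,185,24),"carton":(602,289,4,125,180,45),"steel_tray":(436,-340,5,110,185,20)}
for n in("top","side"):
    c=bot.camera(n)
    for k,(r,q,x,y,t) in B.items():
        p=(r,q) if n=="top" else proj(c,[x,y,8])[0]
        try:
            m=colmask(c,p,18 if n=="side" else 22); print(n,k,*fit(c,m,[x,y,t],80,15,0,16),int(m.sum()))
        except Exception as e: print(k,e)
    for k,(x,y,t,L,W,H) in T.items():
        for s in bot.silhouettes(k,c)[:1]:
            print(n,k,round(s["conf"],2),*fit(c,s["mask"].astype(float),[x,y,t],L,W,0,H))
E
```

```text
top bA [550.  120.7  27. ] 0.182 171
top bB [435.7 114.5  52.1] 0.155 186
top rej [ 552.6 -115.2    0.9] 0.159 179
top iv [ 430.4 -137.7  -18.9] 0.148 186
top white_tray 0.93 [ 614.8 -307.    -4. ] 0.023
top blue_tray 0.83 [435.5 348.3   2.6] 0.025
top carton 0.69 [608.  293.    4.5] 0.047
top steel_tray 0.68 [1407.3 -457.   181.1] 1.0
side bA [550.2 122.9  30.9] 0.298 259
side bB [434.5 116.2  57.6] 0.323 242
side rej [ 551.9 -113.3    2.8] 0.203 195
side iv [ 431.4 -141.4  -19. ] 0.327 168
side white_tray 0.86 [ 611.9 -304.4   -5.7] 0.044
side blue_tray 0.71 [433.1 349.1   2.8] 0.074
side carton 0.76 [605.9 296.5   4.8] 0.021
side steel_tray 0.84 [ 434.6 -338.9    5. ] 0.044
```

```bash
python3 - <<'E'
from fit import *
c=bot.camera("top")
f=lambda p,z,o=(300,115):ray(c,[((p[1]+.5)/4-.5+o[1],(p[0]+.5)/4-.5+o[0])],z)[0,:2]
for nm,a,b,z in [("mandrel",(3,64),(224,75),45),("sleeve",(55,68),(172,71),48),("wb1",(394,98),(395,208),12),("wb2",(419,98),(420,208),12),("wTop",(378,61),(645,70),24),("wR",(645,70),(650,238),24),("wL",(376,60),(374,236),24)]:
    A,Bp=f(a,z),f(b,z); d=A-Bp; print(nm,A.round(1),((A+Bp)/2).round(1),round(np.hypot(*d),1),round(np.degrees(np.arctan2(d[1],d[0])),1))
for nm,a,b,z in [("bb1",(49,385),(45,505),12),("bb2",(77,383),(76,502),12)]:
    A,Bp=f(a,z,(145,115)),f(b,z,(145,115)); d=A-Bp; print(nm,((A+Bp)/2).round(1),round(np.hypot(*d),1),round(np.degrees(np.arctan2(d[1],d[0])),1))
K=4; im=cv2.resize(c["color"][:,:,::-1],None,fx=K,fy=K,interpolation=cv2.INTER_CUBIC)
def box(p,L,W,z,col):
    x,y,t=p; t=np.radians(t); R=np.array([[np.cos(t),-np.sin(t)],[np.sin(t),np.cos(t)]])
    P=[[*(R@[a*L/2,b*W/2]+[x,y]),z] for a,b in((1,1),(1,-1),(-1,-1),(-1,1))]
    cv2.polylines(im,[np.round(proj(c,P)[:,::-1]*K+1.5).astype(np.int32)],True,col,1)
def loc(p,y):
    t=np.radians(p[2]); return [p[0]-np.sin(t)*y,p[1]+np.cos(t)*y,p[2]]
T=[((613,-306,-4),125,185,24,4),((434.5,348,2.6),125,185,24,4),((606.5,295,4.5),125,180,45,3),((435,-340,5),110,185,20,3)]
for p,L,W,H,w in T:
    box(p,L,W,H,(0,255,0)); box(p,L-2*w,W-2*w,w,(0,255,255))
for p in (T[0][0],T[1][0]):
    for y in(61,79): box(loc(p,y),80,16,12,(255,0,255))
for p in [(550,121,27.5),(436,115,53),(552.5,-114.8,1),(430.8,-138.5,-19)]: box(p,80,16,8,(255,0,255))
box((672,-33,84.7),150,10,45,(255,0,255)); 
for sy in (50,-50):
    pass
l=im[460:1020,580:1380]; r=im[460:1020,1180:1980]
cv2.imwrite("pics/ovL.png",l); cv2.imwrite("pics/ovR.png",r)
E
```

```text
mandrel [677.5  39.1] [671.7 -35.7] 150.2 85.6
sleeve [672.5   3.8] [670.4 -35.7] 79.2 87.0
wb1 [ 659.  -232.4] [ 619.1 -230.1] 80.0 -3.2
wb2 [ 658.6 -249.9] [ 618.6 -247.5] 80.0 -3.4
wTop [ 681.9 -220.2] [ 676.3 -312.7] 185.2 86.5
wR [ 670.7 -405.1] [ 610.5 -400.9] 120.8 -4.0
wL [ 682.6 -218.9] [ 619.4 -214.3] 126.7 -4.2
bb1 [431.3 428.7] 80.7 1.7
bb2 [432.4 409.2] 80.2 2.9
```

View pics/ovL.png

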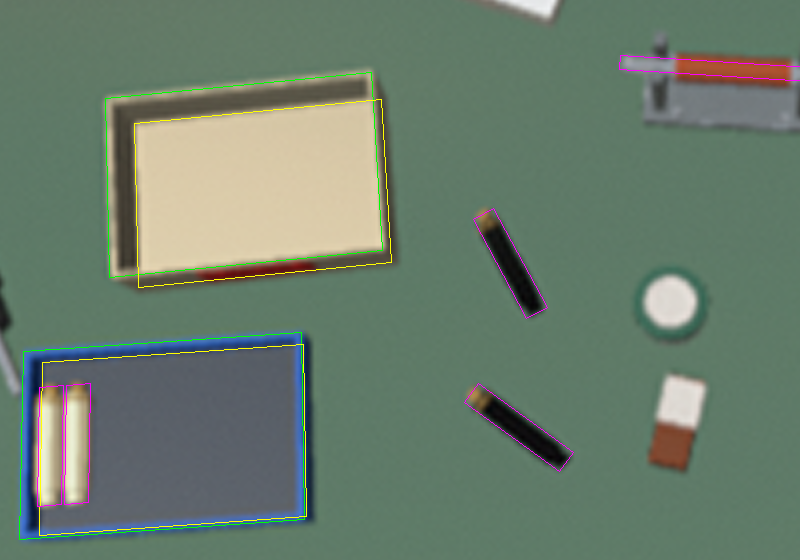

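View pics/ovR.png

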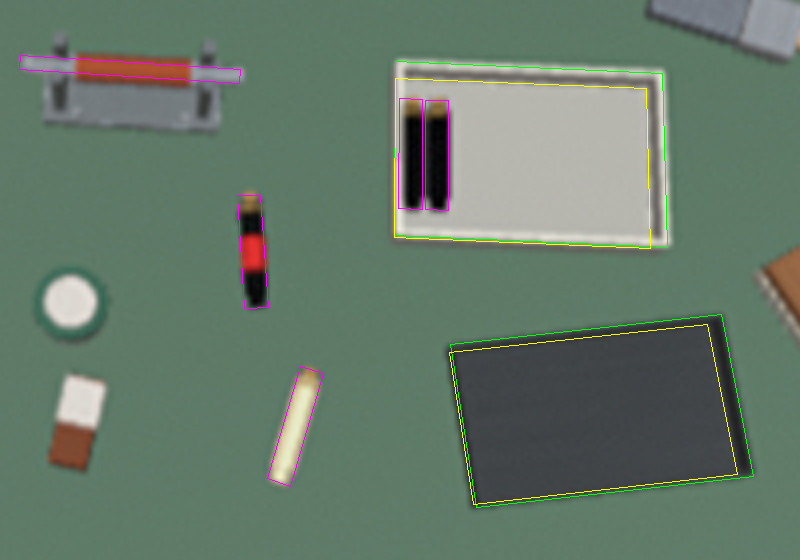

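```bash
cat > d.py <<'E'
# usage: python3 d.py "x,y,z,yaw" ... ; prints shift/turn from the pose now, in the tool's axes and units
import sys, numpy as np
from scipy.spatial.transform import Rotation as Ro
from plant import bot
s=bot.read_state(); p=np.array(s["position"]); R=np.array(s["tcp_rot"])
print("t",round(s["clock"],2),"p",p.round(1),"yaw",round(np.degrees(np.arctan2(R[1,0],R[0,0])),1),"gap",round(s["finger_gap"],1),"F",np.round(s["contact_force"],1),"q6",round(s["joint_positions"][5],1))
for a in sys.argv[1:]:
    x,y,z,w=map(float,a.split(",")); w=np.radians(w); X=np.array([np.cos(w),np.sin(w),0]);Y=np.array([0,0,-1.]);T=np.c_[X,Y,np.cross(X,Y)]
    print(a,np.round(R.T@(np.array([x,y,z])-p)/1000,3).tolist(),np.round(Ro.from_matrix(R.T@T).as_rotvec()/np.pi,4).tolist())
E
python3 d.py 550.5,121.5,150,-62.5
```

```text
t 2.05 p [ 246.1 -491.9  248.4] yaw -63.4 gap 85.1 F [-0.1  0.   0.2] q6 -5.9
550.5,121.5,150,-62.5 [-0.412, 0.098, 0.547] [-0.0, -0.0051, 0.0]
```

>>> carry_out(deltas=[-0.412,0.05,0.547,0,-0.005,0,0,-0.412,0.05,0.547,0,-0.005,0,0,-0.412,0.05,0.547,0,-0.005,0,0,-0.412,0.05,0.547,0,-0.005,0,0,-0.412,0.05,0.547,0,-0.005,0,0,-0.412,0.05,0.547,0,-0.005,0,0,-0.412,0.05,0.547,0,-0.005,0,0,-0.412,0.05,0.547,0,-0.005,0,0,-0.412,0.05,0.547,0,-0.005,0,0,-0.412,0.05,0.547,0,-0.005,0,0,-0.412,0.05,0.547,0,-0.005,0,0,-0.412,0.05,0.547,0,-0.005,0,0], force=50)

```text
clock: 3.05
position: [468.6, -43.3, 212.2]
tcp_rot: [[0.461, 0.001, 0.887], [-0.887, -0.0, 0.461], [0.001, -1.0, 0.001]]
contact_force: [1.2, -0.5, 0.2]
finger_gap: 42.9
```

```bash
python3 d.py 550.5,121.5,100,-62.5
```

```text
t 3.05 p [468.6 -43.3 212.2] yaw -62.5 gap 42.9 F [ 1.2 -0.5  0.2] q6 50.3
550.5,121.5,100,-62.5 [-0.109, 0.112, 0.149] [-0.0003, -0.0001, 0.0003]
```

>>> carry_out(deltas=[-0.109,0.112,0.149,0,0,0,0,-0.109,0.112,0.149,0,0,0,0,-0.109,0.112,0.149,0,0,0,0,-0.109,0.112,0.149,0,0,0,0,-0.109,0.112,0.149,0,0,0,0,-0.109,0.112,0.149,0,0,0,0,-0.109,0.142,0.149,0,0,0,0,-0.109,0.172,0.149,0,0,0,0,-0.109,0.172,0.149,0,0,0,0,-0.109,0.172,0.149,0,0,0,0])

```text
clock: 3.88
position: [549.1, 121.5, 38.7]
tcp_rot: [[0.461, -0.004, 0.887], [-0.887, -0.001, 0.461], [-0.001, -1.0, -0.004]]
contact_force: [0.4, -0.1, 0.7]
finger_gap: 42.5
```

```bash
python3 d.py 550.5,121.5,19,-62.5; python3 - <<'E'
from plant import bot
from h import *
a=bot.camera("top");b=bot.camera("side");print(bot.nose_length)
s=bot.read_state();P=s["position"];pa=proj(a,P)[0].astype(int);pb=proj(b,P)[0].astype(int)
f=lambda c,p:cv2.resize(c["color"][p[0]-35:p[0]+35,p[1]-40:p[1]+40,::-1],None,fx=5,fy=5,interpolation=cv2.INTER_CUBIC)
cv2.imwrite("pics/g1.png",np.hstack([f(a,pa),f(b,pb)]))
E
```

```text
t 3.88 p [549.1 121.5  38.7] yaw -62.5 gap 42.5 F [ 0.4 -0.1  0.7] q6 69.3
550.5,121.5,19,-62.5 [0.001, 0.02, 0.001] [0.0012, -0.0002, -0.0002]
17.0
```

View pics/g1.png

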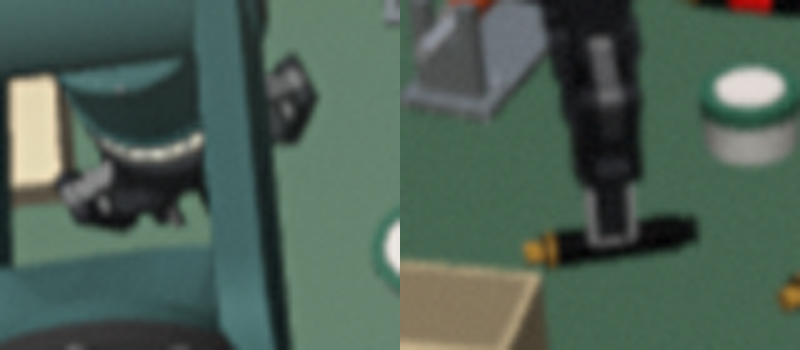

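>>> carry_out(deltas=[0.001,0.009,0.001,0.001,0,0,0,0.001,0.019,0.001,0.001,0,0,0,0.001,0.019,0.001,0.001,0,0,0,0.001,0.019,0.001,0.001,0,0,1,0.001,0.019,0.001,0.001,0,0,1,0.001,0.019,0.001,0.001,0,0,1,0.001,0.019,0.001,0.001,0,0,1,0.001,0.019,0.001,0.001,0,0,1,0.001,0.019,0.001,0.001,0,0,1,0.001,0.019,0.001,0.001,0,0,1])

```text
clock: 4.82
position: [553.7, 121.3, 23.7]
tcp_rot: [[0.461, 0.008, 0.887], [-0.887, 0.001, 0.461], [0.002, -1.0, 0.008]]
contact_force: [-0.2, 0.0, 1.3]
finger_gap: 14.2
```

```bash
python3 d.py 550.5,121.5,130,-62.5 614.5,-293,100,-94
```

```text
t 4.82 p [553.7 121.3  23.7] yaw -62.6 gap 14.2 F [-0.2  0.   1.3] q6 69.2
550.5,121.5,130,-62.5 [-0.001, -0.106, -0.002] [-0.0024, -0.0003, 0.0008]
614.5,-293,100,-94 [0.396, -0.076, -0.136] [-0.0026, 0.1747, 0.0001]
```

```bash
python3 - <<'E'
from plant import bot
from h import *
for i in range(2):
    b=bot.camera("side"); s=bot.read_state();print(s["position"].round(1) if hasattr(s["position"],"round") else s["position"],s["finger_gap"],s["contact_force"])
pb=proj(b,s["position"])[0].astype(int);c=bot.camera("top");pa=proj(c,s["position"])[0].astype(int)
f=lambda c,p:cv2.resize(c["color"][p[0]-25:p[0]+25,p[1]-30:p[1]+30,::-1],None,fx=8,fy=8,interpolation=cv2.INTER_CUBIC)
cv2.imwrite("pics/g2.png",f(b,pb))
E
python3 d.py
```

```text
[553.7 121.3  23.7] 13.9578733936268 [ 0.38595233 -0.14120915  1.69667499]
[553.7 121.3  23.7] 13.781233435416594 [ 0.67210817 -0.48536763  2.30401489]
t 4.97 p [553.6 121.3  23.6] yaw -62.6 gap 13.9 F [-0.6  0.1  2.9] q6 69.2
```

View pics/g2.png

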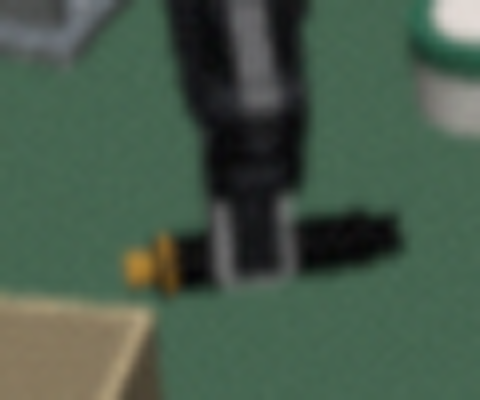

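>>> carry_out(deltas=[-0.001,-0.01,-0.002,0,0,0,1,-0.001,-0.03,-0.002,0,0,0,1,-0.001,-0.06,-0.002,0,0,0,1,-0.001,-0.09,-0.002,0,0,0,1,-0.001,-0.12,-0.002,0,0,0,1,-0.001,-0.12,-0.002,0,0,0,1,-0.001,-0.12,-0.002,0,0,0,1])

```text
clock: 5.55
position: [551.7, 121.4, 146.9]
tcp_rot: [[0.461, 0.014, 0.887], [-0.887, 0.002, 0.461], [0.004, -1.0, 0.013]]
contact_force: [-0.7, 0.8, 0.1]
finger_gap: 13.9
```

```bash
python3 - <<'E'
from plant import bot
from h import *
for i in range(2): b=bot.camera("side"); s=bot.read_state();print(s["position"],s["finger_gap"],s["contact_force"])
pb=proj(b,s["position"])[0].astype(int)
f=lambda c,p:cv2.resize(c["color"][p[0]-25:p[0]+25,p[1]-30:p[1]+30,::-1],None,fx=8,fy=8,interpolation=cv2.INTER_CUBIC)
cv2.imwrite("pics/g3.png",f(b,pb))
E
python3 d.py 614.5,-293,100,-94
```

```text
[550.46366058 121.17090558 144.45680362] 13.949639043804295 [ 0.13399467 -0.10810629 -1.13914122]
[549.67444939 121.0704194  142.85791798] 13.99216068231953 [-1.04372605  0.00670284 -0.54492997]
t 5.65 p [549.7 121.1 142.9] yaw -62.5 gap 14.0 F [-1.   0.  -0.5] q6 69.2
614.5,-293,100,-94 [0.397, 0.043, -0.134] [-0.002, 0.1747, 0.0]
```

View pics/g3.png

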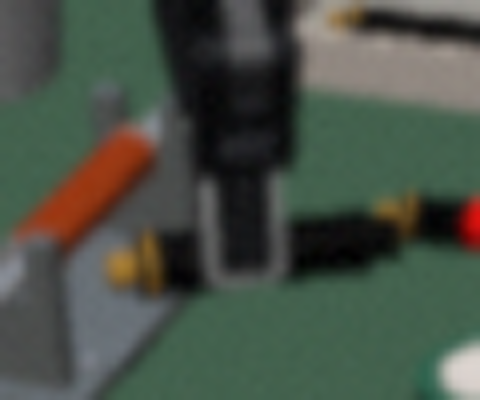

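>>> carry_out(deltas=[0.02,0.02,-0.007,0,0.01,0,1,0.05,0.03,-0.017,0,0.02,0,1,0.09,0.033,-0.03,-0.001,0.05,0,1,0.13,0.033,-0.045,-0.002,0.08,0,1,0.17,0.033,-0.058,-0.002,0.11,0,1,0.21,0.033,-0.072,-0.002,0.14,0,1,0.25,0.033,-0.085,-0.002,0.1747,0,1,0.29,0.033,-0.097,-0.002,0.1747,0,1,0.33,0.033,-0.11,-0.002,0.1747,0,1,0.365,0.033,-0.122,-0.002,0.1747,0,1,0.39,0.033,-0.13,-0.002,0.1747,0,1,0.398,0.033,-0.132,-0.002,0.1747,0,1])

```text
clock: 6.65
position: [614.5, -297.4, 106.5]
tcp_rot: [[-0.075, -0.004, 0.997], [-0.997, 0.0, -0.075], [-0.0, -1.0, -0.004]]
contact_force: [-0.1, -0.5, -0.9]
finger_gap: 13.9
```

```bash
python3 d.py 617,-293,70,-94
```

```text
t 6.65 p [ 614.5 -297.4  106.5] yaw -94.3 gap 13.9 F [-0.1 -0.5 -0.9] q6 63.8
617,-293,70,-94 [-0.005, 0.036, 0.002] [0.0014, -0.0015, -0.0]
```

Lower to 60, settling.

>>> carry_out(deltas=[-0.005,0.02,0.002,0.001,-0.0015,0,1,-0.005,0.035,0.002,0.001,-0.0015,0,1,-0.005,0.046,0.002,0.001,-0.0015,0,1,-0.005,0.046,0.002,0.001,-0.0015,0,1,-0.005,0.046,0.002,0.001,-0.0015,0,1,-0.005,0.046,0.002,0.001,-0.0015,0,1,-0.005,0.046,0.002,0.001,-0.0015,0,1,-0.005,0.046,0.002,0.001,-0.0015,0,1])

```text
clock: 7.32
position: [617.5, -292.6, 62.2]
tcp_rot: [[-0.069, 0.001, 0.998], [-0.998, -0.001, -0.069], [0.001, -1.0, 0.001]]
contact_force: [0.7, 0.2, -0.1]
finger_gap: 13.8
```

```bash
python3 d.py 617,-293,29,-94;python3 - <<'E'
from plant import bot
from h import *
b=bot.camera("side"); s=bot.read_state()
pb=proj(b,s["position"])[0].astype(int)
cv2.imwrite("pics/g4.png",cv2.resize(b["color"][pb[0]-25:pb[0]+25,pb[1]-30:pb[1]+30,::-1],None,fx=8,fy=8,interpolation=cv2.INTER_CUBIC))
E
```

```text
t 7.32 p [ 617.5 -292.6   62.2] yaw -94.0 gap 13.8 F [ 0.7  0.2 -0.1] q6 63.9
617,-293,29,-94 [0.0, 0.033, -0.001] [-0.0004, 0.0001, 0.0004]
```

View pics/g4.png

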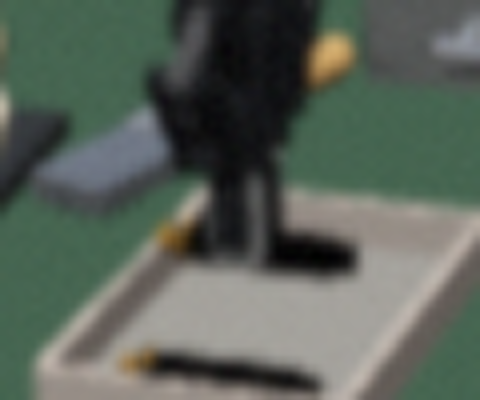

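>>> carry_out(deltas=[0,0.01,0,0,0,0,1,0,0.02,0,0,0,0,1,0,0.028,0,0,0,0,1,0,0.031,0,0,0,0,1,0,0.032,0,0,0,0,1,0,0.033,0,0,0,0,1,0,0.033,0,0,0,0,1,0,0.033,0,0,0,0,1])

```text
clock: 8.03
position: [617.6, -292.8, 29.1]
tcp_rot: [[-0.07, 0.001, 0.998], [-0.998, -0.001, -0.07], [0.001, -1.0, 0.001]]
contact_force: [-0.0, 0.1, -0.8]
finger_gap: 14.0
```

```bash
python3 d.py 617,-293,27,-94
```

```text
t 8.03 p [ 617.6 -292.8   29.1] yaw -94.0 gap 14.0 F [-0.   0.1 -0.8] q6 63.9
617,-293,27,-94 [0.0, 0.002, -0.001] [-0.0005, 0.0001, 0.0004]
```

>>> carry_out(deltas=[0,0.001,0,0,0,0,1,0,0.002,0,0,0,0,1,0,0.003,0,0,0,0,1,0,0.003,0,0,0,0,1,0,0.003,0,0,0,0,1])

```text
clock: 8.45
position: [617.9, -293.0, 27.7]
tcp_rot: [[-0.07, 0.002, 0.998], [-0.998, -0.002, -0.07], [0.002, -1.0, 0.003]]
contact_force: [-2.3, 0.7, 5.4]
finger_gap: 14.0
```

>>> carry_out(deltas=[0,0,0,0,0,0,0.45,0,0,0,0,0,0,0.4,0,0,0,0,0,0,0.4,0,0,0,0,0,0,0.4,0,-0.005,0,0,0,0,0.4,0,-0.02,0,0,0,0,0.4,0,-0.05,0,0,0,0,0.4,0,-0.09,0,0,0,0,0.4,0,-0.12,0,0,0,0,0.4,0,-0.12,0,0,0,0,0])

```text
clock: 9.28
position: [621.2, -294.8, 158.1]
tcp_rot: [[-0.07, 0.017, 0.997], [-0.998, -0.01, -0.069], [0.009, -1.0, 0.017]]
contact_force: [0.7, -0.1, 2.1]
finger_gap: 36.5
```

```bash
python3 d.py 435.5,115.5,130,-37;python3 - <<'E'
from fit import *
b=bot.camera("top")
cv2.imwrite("pics/g5.png",cv2.resize(b["color"][120:190,380:480,::-1],None,fx=6,fy=6,interpolation=cv2.INTER_CUBIC))
for c in(b,bot.camera("side")):
    m=colmask(c,proj(c,[436,115,8])[0],22 if c is b else 18); print(*fit(c,m,[436,115,53],80,15,0,16),int(m.sum()))
E
```

```text
t 9.28 p [ 621.2 -294.8  158.1] yaw -94.0 gap 36.5 F [ 0.7 -0.1  2.1] q6 63.9
435.5,115.5,130,-37 [-0.397, 0.021, -0.214] [-0.0036, -0.3166, 0.0054]
[435.2 114.5  51.9] 0.154 189
[433.4 115.9  55.6] 0.309 244
```

View pics/g5.png

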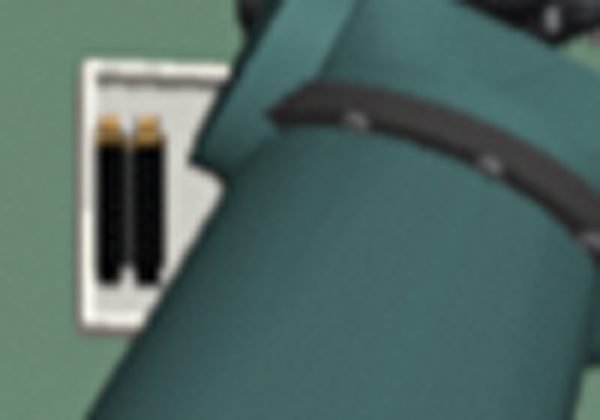

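>>> carry_out(deltas=[-0.02,0.02,-0.01,-0.003,-0.02,0.005,0,-0.05,0.021,-0.027,-0.0036,-0.05,0.005,0,-0.088,0.021,-0.047,-0.0036,-0.08,0.005,0,-0.126,0.021,-0.067,-0.0036,-0.12,0.005,0,-0.163,0.021,-0.088,-0.0036,-0.155,0.005,0,-0.2,0.021,-0.108,-0.0036,-0.19,0.005,0,-0.237,0.021,-0.128,-0.0036,-0.225,0.005,0,-0.274,0.021,-0.148,-0.0036,-0.26,0.005,0,-0.311,0.021,-0.168,-0.0036,-0.3,0.005,0,-0.348,0.021,-0.188,-0.0036,-0.3166,0.005,0,-0.38,0.021,-0.205,-0.0036,-0.3166,0.005,0,-0.397,0.021,-0.214,-0.0036,-0.3166,0.005,0])

```text
clock: 10.38
position: [429.2, 120.6, 124.3]
tcp_rot: [[0.8, -0.014, 0.599], [-0.599, 0.006, 0.801], [-0.015, -1.0, -0.004]]
contact_force: [-0.3, -0.3, -0.4]
finger_gap: 42.3
```

```bash
python3 d.py 435,115,60,-37; python3 - <<'E'
from plant import bot
from h import *
b=bot.camera("top")
cv2.imwrite("pics/g6.png",cv2.resize(b["color"][115:255,300:500,::-1],None,fx=4,fy=4,interpolation=cv2.INTER_CUBIC))
E
```

```text
t 10.38 p [429.2 120.6 124.3] yaw -36.8 gap 42.3 F [-0.3 -0.3 -0.4] q6 44.9
435,115,60,-37 [0.009, 0.064, -0.001] [0.0013, 0.001, -0.0047]
```

View pics/g6.png

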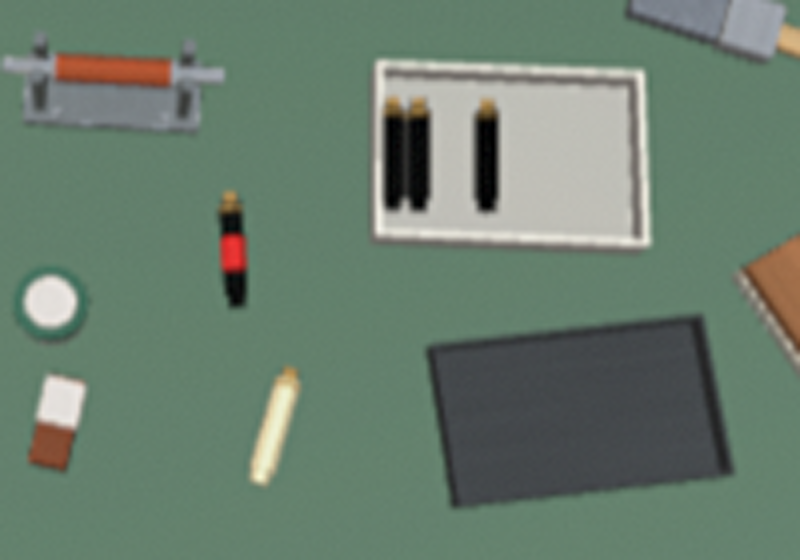

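>>> carry_out(deltas=[0.009,0.03,-0.001,0.001,0.001,-0.0047,0,0.009,0.05,-0.001,0.001,0.001,-0.0047,0,0.009,0.064,-0.001,0.001,0.001,-0.0047,0,0.009,0.064,-0.001,0.001,0.001,-0.0047,0,0.009,0.064,-0.001,0.001,0.001,-0.0047,0,0.009,0.064,-0.001,0.001,0.001,-0.0047,0,0.009,0.064,-0.001,0.001,0.001,-0.0047,0])

```text
clock: 11.02
position: [435.3, 116.2, 61.2]
tcp_rot: [[0.8, 0.001, 0.601], [-0.601, 0.001, 0.8], [0.0, -1.0, 0.001]]
contact_force: [0.4, 0.3, -0.1]
finger_gap: 42.8
```

```bash
python3 d.py 435,115,24,-37
```

```text
t 11.02 p [435.3 116.2  61.2] yaw -36.9 gap 42.8 F [ 0.4  0.3 -0.1] q6 44.6
435,115,24,-37 [0.0, 0.037, -0.001] [-0.0004, 0.0005, 0.0]
```

>>> carry_out(deltas=[0,0.01,-0.001,0,0,0,0,0,0.02,-0.001,0,0,0,0,0,0.03,-0.001,0,0,0,0,0,0.035,-0.001,0,0,0,0,0,0.037,-0.001,0,0,0,0,0,0.037,-0.001,0,0,0,0,0,0.037,-0.001,0,0,0,1,0,0.037,-0.001,0,0,0,1,0,0.037,-0.001,0,0,0,1,0,0.037,-0.001,0,0,0,1,0,0.037,-0.001,0,0,0,1,0,0.037,-0.001,0,0,0,1])

```text
clock: 12.02
position: [435.3, 115.6, 24.8]
tcp_rot: [[0.8, 0.002, 0.601], [-0.601, 0.001, 0.8], [0.001, -1.0, 0.002]]
contact_force: [0.3, 0.7, 2.7]
finger_gap: 13.7
```

>>> carry_out(deltas=[0,-0.01,0,0,0,0,1,0,-0.03,0,0,0,0,1,0,-0.06,0,0,0,0,1,0,-0.08,0,0,0,0,1,0,-0.09,0,0,0,0,1,0,-0.09,0,0,0,0,1])

```text
clock: 12.52
position: [436.9, 115.7, 118.0]
tcp_rot: [[0.8, 0.009, 0.6], [-0.6, 0.002, 0.8], [0.006, -1.0, 0.007]]
contact_force: [0.6, -0.3, -0.4]
finger_gap: 13.7
```

```bash
python3 d.py 611.5,-338,110,-94
```

```text
t 12.52 p [436.9 115.7 118. ] yaw -36.9 gap 13.7 F [ 0.6 -0.3 -0.4] q6 44.5
611.5,-338,110,-94 [0.412, 0.009, -0.258] [-0.0029, 0.3172, 0.0005]
```

>>> carry_out(deltas=[0.02,0.003,-0.012,-0.002,0.02,0,1,0.055,0.006,-0.034,-0.003,0.05,0,1,0.09,0.009,-0.056,-0.003,0.08,0,1,0.125,0.009,-0.078,-0.003,0.115,0,1,0.16,0.009,-0.1,-0.003,0.15,0,1,0.195,0.009,-0.122,-0.003,0.185,0,1,0.23,0.009,-0.144,-0.003,0.22,0,1,0.265,0.009,-0.166,-0.003,0.255,0,1,0.3,0.009,-0.188,-0.003,0.29,0,1,0.335,0.009,-0.21,-0.003,0.317,0,1,0.37,0.009,-0.232,-0.003,0.317,0,1,0.4,0.009,-0.25,-0.003,0.317,0,1])

```text
clock: 13.52
position: [606.0, -326.8, 106.7]
tcp_rot: [[-0.071, -0.003, 0.997], [-0.998, -0.0, -0.071], [0.0, -1.0, -0.003]]
contact_force: [0.5, 0.7, 0.5]
finger_gap: 14.2
```

```bash
python3 d.py 611.5,-338,60,-94
```

```text
t 13.52 p [ 606.  -326.8  106.7] yaw -94.1 gap 14.2 F [0.5 0.7 0.5] q6 61.1
611.5,-338,60,-94 [0.011, 0.047, 0.006] [0.0009, -0.0003, 0.0001]
```

>>> carry_out(deltas=[0.011,0.01,0.006,0.001,0,0,1,0.011,0.03,0.006,0.001,0,0,1,0.011,0.047,0.006,0.001,0,0,1,0.011,0.047,0.006,0.001,0,0,1,0.011,0.047,0.006,0.001,0,0,1,0.011,0.047,0.006,0.001,0,0,1,0.011,0.047,0.006,0.001,0,0,1,0.011,0.047,0.006,0.001,0,0,1])

```text
clock: 14.18
position: [611.9, -338.3, 61.6]
tcp_rot: [[-0.07, 0.003, 0.998], [-0.998, -0.002, -0.07], [0.002, -1.0, 0.003]]
contact_force: [0.5, -1.3, 0.0]
finger_gap: 13.7
```

```bash
python3 d.py 611.5,-338,28.5,-94
```

```text
t 14.18 p [ 611.9 -338.3   61.6] yaw -94.0 gap 13.7 F [ 0.5 -1.3  0. ] q6 60.4
611.5,-338,28.5,-94 [-0.0, 0.033, -0.001] [-0.0009, -0.0001, 0.0006]
```

>>> carry_out(deltas=[0,0.01,0,0,0,0,1,0,0.02,0,0,0,0,1,0,0.027,0,0,0,0,1,0,0.03,0,0,0,0,1,0,0.032,0,0,0,0,1,0,0.033,0,0,0,0,1,0,0.034,0,0,0,0,1,0,0.034,0,0,0,0,1,0,0.034,0,0,0,0,1])

```text
clock: 14.93
position: [612.1, -338.7, 28.9]
tcp_rot: [[-0.07, 0.003, 0.998], [-0.998, -0.003, -0.07], [0.003, -1.0, 0.003]]
contact_force: [-2.8, 1.0, 5.0]
finger_gap: 13.6
```

>>> carry_out(deltas=[0,0,0,0,0,0,0.45,0,0,0,0,0,0,0.4,0,0,0,0,0,0,0.4,0,0,0,0,0,0,0.4,0,-0.005,0,0,0,0,0.4,0,-0.02,0,0,0,0,0.4,0,-0.05,0,0,0,0,0.4,0,-0.08,0,0,0,0,0.4,0,-0.09,0,0,0,0,0,0,-0.09,0,0,0,0,0])

```text
clock: 15.77
position: [614.0, -339.8, 124.4]
tcp_rot: [[-0.07, 0.011, 0.997], [-0.998, -0.008, -0.07], [0.007, -1.0, 0.012]]
contact_force: [-0.2, -0.1, -0.1]
finger_gap: 42.6
```

```bash
python3 d.py 431,-139,80,-109
```

```text
t 15.77 p [ 614.  -339.8  124.4] yaw -94.0 gap 42.6 F [-0.2 -0.1 -0.1] q6 60.4
431,-139,80,-109 [-0.188, 0.041, -0.197] [-0.004, 0.0832, 0.0018]
```

>>> carry_out(deltas=[-0.02,0,-0.021,-0.004,0.02,0.002,0,-0.045,0,-0.047,-0.004,0.04,0.002,0,-0.07,0.005,-0.073,-0.004,0.06,0.002,0,-0.095,0.01,-0.1,-0.004,0.083,0.002,0,-0.12,0.02,-0.126,-0.004,0.083,0.002,0,-0.145,0.03,-0.152,-0.004,0.083,0.002,0,-0.17,0.041,-0.178,-0.004,0.083,0.002,0,-0.188,0.041,-0.197,-0.004,0.083,0.002,0,-0.188,0.041,-0.197,-0.004,0.083,0.002,0,-0.188,0.061,-0.197,-0.004,0.083,0.002,0,-0.188,0.061,-0.197,-0.004,0.083,0.002,0,-0.188,0.061,-0.197,-0.004,0.083,0.002,0])

```text
clock: 16.77
position: [430.1, -138.5, 57.9]
tcp_rot: [[-0.325, -0.004, 0.946], [-0.946, 0.002, -0.325], [-0.001, -1.0, -0.004]]
contact_force: [-0.3, -1.4, 0.6]
finger_gap: 42.7
```

```bash
python3 d.py 431,-139,24.5,-109
```

```text
t 16.77 p [ 430.1 -138.5   57.9] yaw -109.0 gap 42.7 F [-0.3 -1.4  0.6] q6 83.9
431,-139,24.5,-109 [0.0, 0.033, 0.001] [0.0014, 0.0002, -0.0003]
```

>>> carry_out(deltas=[0,0.01,0.001,0.001,0,0,0,0,0.02,0.001,0.001,0,0,0,0,0.028,0.001,0.001,0,0,0,0,0.032,0.001,0.001,0,0,0,0,0.033,0.001,0.001,0,0,0,0,0.033,0.001,0.001,0,0,0,0,0.033,0.001,0.001,0,0,1,0,0.033,0.001,0.001,0,0,1,0,0.033,0.001,0.001,0,0,1,0,0.033,0.001,0.001,0,0,1,0,0.033,0.001,0.001,0,0,1,0,0.033,0.001,0.001,0,0,1])

```text
clock: 17.77
position: [431.5, -139.0, 25.7]
tcp_rot: [[-0.325, 0.001, 0.946], [-0.946, 0.001, -0.325], [-0.001, -1.0, 0.001]]
contact_force: [0.5, 0.7, 3.1]
finger_gap: 13.5
```

>>> carry_out(deltas=[0,-0.01,0,0,0,0,1,0,-0.03,0,0,0,0,1,0,-0.06,0,0,0,0,1,0,-0.08,0,0,0,0,1,0,-0.09,0,0,0,0,1,0,-0.09,0,0,0,0,1])

```text
clock: 18.27
position: [433.0, -139.8, 118.8]
tcp_rot: [[-0.325, 0.006, 0.946], [-0.946, -0.002, -0.325], [-0.0, -1.0, 0.007]]
contact_force: [-0.8, -1.0, -0.4]
finger_gap: 13.7
```

```bash
python3 d.py 434,362,110,-87.4
```

```text
t 18.27 p [ 433.  -139.8  118.8] yaw -109.0 gap 13.7 F [-0.8 -1.  -0.4] q6 83.9
434,362,110,-87.4 [-0.475, 0.008, -0.162] [-0.0021, -0.1198, 0.0003]
```

>>> carry_out(deltas=[-0.02,0,-0.007,-0.002,0,0,1,-0.055,0,-0.019,-0.002,-0.01,0,1,-0.093,0,-0.032,-0.002,-0.03,0,1,-0.131,0,-0.045,-0.002,-0.05,0,1,-0.169,0,-0.058,-0.002,-0.07,0,1,-0.207,0,-0.071,-0.002,-0.09,0,1,-0.245,0,-0.084,-0.002,-0.11,0,1,-0.283,0,-0.097,-0.002,-0.12,0,1,-0.321,0,-0.11,-0.002,-0.12,0,1,-0.359,0,-0.123,-0.002,-0.12,0,1,-0.397,0,-0.136,-0.002,-0.12,0,1,-0.43,0,-0.147,-0.002,-0.12,0,1])

```text
clock: 19.27
position: [432.1, 316.7, 115.7]
tcp_rot: [[0.047, -0.003, 0.999], [-0.999, -0.002, 0.047], [0.002, -1.0, -0.003]]
contact_force: [-0.2, -1.0, 0.3]
finger_gap: 13.6
```

```bash
python3 d.py 434,362,60,-87.4
```

```text
t 19.27 p [432.1 316.7 115.7] yaw -87.3 gap 13.6 F [-0.2 -1.   0.3] q6 117.5
434,362,60,-87.4 [-0.045, 0.056, 0.004] [0.001, 0.0006, 0.0007]
```

>>> carry_out(deltas=[-0.025,0.0,0.002,0.001,0.0006,0,1,-0.04,0.01,0.004,0.001,0.0006,0,1,-0.045,0.035,0.004,0.001,0.0006,0,1,-0.045,0.056,0.004,0.001,0.0006,0,1,-0.045,0.056,0.004,0.001,0.0006,0,1,-0.045,0.056,0.004,0.001,0.0006,0,1,-0.045,0.056,0.004,0.001,0.0006,0,1,-0.045,0.056,0.004,0.001,0.0006,0,1,-0.045,0.056,0.004,0.001,0.0006,0,1])

```text
clock: 20.02
position: [434.8, 362.0, 61.4]
tcp_rot: [[0.045, 0.003, 0.999], [-0.999, -0.001, 0.045], [0.001, -1.0, 0.003]]
contact_force: [-0.5, -0.0, 0.2]
finger_gap: 13.4
```

```bash
python3 d.py 434,362,28.5,-87.4
```

```text
t 20.02 p [434.8 362.   61.4] yaw -87.4 gap 13.4 F [-0.5 -0.   0.2] q6 121.6
434,362,28.5,-87.4 [-0.0, 0.033, -0.001] [-0.0008, -0.0002, 0.0002]
```

>>> carry_out(deltas=[0,0.01,0,0,0,0,1,0,0.02,0,0,0,0,1,0,0.026,0,0,0,0,1,0,0.029,0,0,0,0,1,0,0.031,0,0,0,0,1,0,0.032,0,0,0,0,1,0,0.033,0,0,0,0,1,0,0.033,0,0,0,0,1,0,0.033,0,0,0,0,1])

```text
clock: 20.77
position: [434.7, 362.1, 29.6]
tcp_rot: [[0.045, 0.002, 0.999], [-0.999, -0.0, 0.045], [0.0, -1.0, 0.002]]
contact_force: [-3.9, -1.7, 6.9]
finger_gap: 14.0
```

>>> carry_out(deltas=[0,0,0,0,0,0,0.45,0,0,0,0,0,0,0.4,0,0,0,0,0,0,0.4,0,0,0,0,0,0,0.4,0,-0.005,0,0,0,0,0.4,0,-0.02,0,0,0,0,0.4,0,-0.05,0,0,0,0,0.4,0,-0.08,0,0,0,0,0.4,0,-0.09,0,0,0,0,0,0,-0.09,0,0,0,0,0])

```text
clock: 21.6
position: [436.6, 363.6, 124.1]
tcp_rot: [[0.045, 0.009, 0.999], [-0.999, 0.004, 0.045], [-0.004, -1.0, 0.01]]
contact_force: [0.9, 0.5, 0.4]
finger_gap: 42.5
```

```bash
python3 d.py 552.3,-115,80,-89
```

```text
t 21.6 p [436.6 363.6 124.1] yaw -87.4 gap 42.5 F [0.9 0.5 0.4] q6 121.6
552.3,-115,80,-89 [0.483, 0.043, 0.094] [-0.0031, 0.0087, -0.0013]
```

>>> carry_out(deltas=[0.025,0,0.005,-0.003,0.009,-0.001,0,0.065,0,0.013,-0.003,0.009,-0.001,0,0.105,0,0.02,-0.003,0.009,-0.001,0,0.145,0,0.028,-0.003,0.009,-0.001,0,0.185,0,0.036,-0.003,0.009,-0.001,0,0.225,0,0.044,-0.003,0.009,-0.001,0,0.265,0,0.052,-0.003,0.009,-0.001,0,0.305,0,0.06,-0.003,0.009,-0.001,0,0.345,0,0.067,-0.003,0.009,-0.001,0,0.385,0,0.075,-0.003,0.009,-0.001,0,0.425,0,0.083,-0.003,0.009,-0.001,0,0.46,0,0.09,-0.003,0.009,-0.001,0])

```text
clock: 22.6
position: [546.3, -94.3, 120.9]
tcp_rot: [[0.015, -0.003, 1.0], [-1.0, 0.002, 0.015], [-0.002, -1.0, -0.003]]
contact_force: [0.3, 0.2, 0.0]
finger_gap: 42.6
```

```bash
python3 d.py 552.3,-115,60,-89; python3 - <<'E'
from fit import *
c=bot.camera("side"); m=colmask(c,proj(c,[552,-115,8])[0],18); print(*fit(c,m,[552,-115,1],80,15,0,16))
E
```

```text
t 22.6 p [546.3 -94.3 120.9] yaw -89.1 gap 42.6 F [0.3 0.2 0. ] q6 73.4
552.3,-115,60,-89 [0.021, 0.061, 0.006] [0.0009, -0.0006, -0.0005]
[ 552.4 -113.2    0.7] 0.211
```

>>> carry_out(deltas=[0.015,0.01,0.004,0.001,0,0,0,0.021,0.03,0.006,0.001,0,0,0,0.021,0.05,0.006,0.001,0,0,0,0.021,0.061,0.006,0.001,0,0,0,0.021,0.061,0.006,0.001,0,0,0,0.021,0.061,0.006,0.001,0,0,0,0.021,0.061,0.006,0.001,0,0,0,0.021,0.061,0.006,0.001,0,0,0])

```text
clock: 23.32
position: [554.7, -121.7, 61.5]
tcp_rot: [[0.011, 0.004, 1.0], [-1.0, -0.006, 0.011], [0.006, -1.0, 0.004]]
contact_force: [1.2, -0.1, -0.2]
finger_gap: 42.8
```

```bash
python3 d.py 552.3,-114.5,24.5,-89
```

```text
t 23.32 p [ 554.7 -121.7   61.5] yaw -89.3 gap 42.8 F [ 1.2 -0.1 -0.2] q6 71.4
552.3,-114.5,24.5,-89 [-0.007, 0.037, -0.003] [-0.0014, -0.0019, 0.0018]
```

>>> carry_out(deltas=[-0.007,0,-0.003,-0.0014,-0.002,0.0018,0,-0.007,0,-0.003,-0.0014,-0.002,0.0018,0,-0.007,0,-0.003,-0.0014,-0.002,0.0018,0,-0.007,0,-0.003,-0.0014,-0.002,0.0018,0,-0.007,0,-0.003,-0.0014,-0.002,0.0018,0])

```text
clock: 23.73
position: [551.8, -114.7, 61.8]
tcp_rot: [[0.018, 0.001, 1.0], [-1.0, -0.0, 0.018], [0.0, -1.0, 0.001]]
contact_force: [-0.0, -0.2, -0.3]
finger_gap: 42.8
```

```bash
python3 d.py 552.3,-114.5,24.5,-89
```

```text
t 23.73 p [ 551.8 -114.7   61.8] yaw -89.0 gap 42.8 F [-0.  -0.2 -0.3] q6 71.5
552.3,-114.5,24.5,-89 [-0.0, 0.037, 0.0] [-0.0002, 0.0001, 0.0001]
```

>>> carry_out(deltas=[0,0.01,0,0,0,0,0,0,0.02,0,0,0,0,0,0,0.03,0,0,0,0,0,0,0.035,0,0,0,0,0,0,0.037,0,0,0,0,0,0,0.037,0,0,0,0,0,0,0.037,0,0,0,0,1,0,0.037,0,0,0,0,1,0,0.037,0,0,0,0,1,0,0.037,0,0,0,0,1,0,0.037,0,0,0,0,1,0,0.037,0,0,0,0,1])

```text
clock: 24.73
position: [552.4, -114.9, 25.5]
tcp_rot: [[0.018, 0.002, 1.0], [-1.0, -0.001, 0.018], [0.001, -1.0, 0.002]]
contact_force: [-0.4, -0.4, 1.6]
finger_gap: 13.8
```

>>> carry_out(deltas=[0,-0.01,0,0,0,0,1,0,-0.03,0,0,0,0,1,0,-0.06,0,0,0,0,1,0,-0.09,0,0,0,0,1,0,-0.1,0,0,0,0,1,0,-0.1,0,0,0,0,1])

```text
clock: 25.23
position: [554.4, -115.5, 130.1]
tcp_rot: [[0.018, 0.01, 1.0], [-1.0, -0.003, 0.018], [0.003, -1.0, 0.01]]
contact_force: [0.9, -0.8, 0.3]
finger_gap: 13.6
```

```bash
python3 d.py 606.5,295,130,-85.5
```

```text
t 25.23 p [ 554.4 -115.5  130.1] yaw -89.0 gap 13.6 F [ 0.9 -0.8  0.3] q6 71.5
606.5,295,130,-85.5 [-0.409, -0.001, 0.059] [-0.0032, -0.0193, 0.0012]
```

>>> carry_out(deltas=[-0.02,0,0.003,-0.003,-0.019,0.001,1,-0.055,0,0.008,-0.003,-0.019,0.001,1,-0.095,0,0.014,-0.003,-0.019,0.001,1,-0.135,0,0.019,-0.003,-0.019,0.001,1,-0.175,0,0.025,-0.003,-0.019,0.001,1,-0.215,0,0.031,-0.003,-0.019,0.001,1,-0.255,0,0.037,-0.003,-0.019,0.001,1,-0.295,0,0.043,-0.003,-0.019,0.001,1,-0.335,0,0.048,-0.003,-0.019,0.001,1,-0.37,0,0.053,-0.003,-0.019,0.001,1,-0.395,0,0.057,-0.003,-0.019,0.001,1,-0.409,0,0.059,-0.003,-0.019,0.001,1])

```text
clock: 26.23
position: [604.6, 297.6, 126.3]
tcp_rot: [[0.081, -0.004, 0.997], [-0.997, -0.001, 0.081], [0.001, -1.0, -0.004]]
contact_force: [-0.6, -0.0, 0.2]
finger_gap: 14.2
```

```bash
python3 d.py 606.5,295,60,-85.5
```

```text
t 26.23 p [604.6 297.6 126.3] yaw -85.4 gap 14.2 F [-0.6 -0.   0.2] q6 106.8
606.5,295,60,-85.5 [0.003, 0.066, 0.002] [0.0011, 0.0007, 0.0003]
```

>>> carry_out(deltas=[0.003,0.01,0.002,0.001,0.0007,0,1,0.003,0.03,0.002,0.001,0.0007,0,1,0.003,0.046,0.002,0.001,0.0007,0,1,0.003,0.046,0.002,0.001,0.0007,0,1,0.003,0.046,0.002,0.001,0.0007,0,1,0.003,0.046,0.002,0.001,0.0007,0,1,0.003,0.046,0.002,0.001,0.0007,0,1])

```text
clock: 26.82
position: [607.6, 294.0, 81.7]
tcp_rot: [[0.077, 0.002, 0.997], [-0.997, -0.0, 0.077], [0.0, -1.0, 0.002]]
contact_force: [0.2, -0.3, 0.5]
finger_gap: 13.5
```

```bash
python3 d.py 606.5,295,28.5,-85.5
```

```text
t 26.82 p [607.6 294.   81.7] yaw -85.6 gap 13.5 F [ 0.2 -0.3  0.5] q6 106.6
606.5,295,28.5,-85.5 [-0.001, 0.053, -0.001] [-0.0006, -0.0003, 0.0001]
```

Floor expected at TCP ≈ 28.5; command 27.2.

>>> carry_out(deltas=[-0.001,0.015,-0.001,0,0,0,1,-0.001,0.03,-0.001,0,0,0,1,-0.001,0.04,-0.001,0,0,0,1,-0.001,0.047,-0.001,0,0,0,1,-0.001,0.05,-0.001,0,0,0,1,-0.001,0.052,-0.001,0,0,0,1,-0.001,0.053,-0.001,0,0,0,1,-0.001,0.054,-0.001,0,0,0,1,-0.001,0.0545,-0.001,0,0,0,1,-0.001,0.0545,-0.001,0,0,0,1])

```text
clock: 27.65
position: [607.2, 295.1, 28.5]
tcp_rot: [[0.078, 0.003, 0.997], [-0.997, 0.0, 0.078], [-0.0, -1.0, 0.003]]
contact_force: [0.3, -1.0, 3.1]
finger_gap: 13.8
```

>>> carry_out(deltas=[0,0,0,0,0,0,0.45,0,0,0,0,0,0,0.4,0,0,0,0,0,0,0.4,0,0,0,0,0,0,0.4,0,-0.005,0,0,0,0,0.4,0,-0.02,0,0,0,0,0.4,0,-0.05,0,0,0,0,0.4,0,-0.08,0,0,0,0,0.4,0,-0.11,0,0,0,0,0,0,-0.11,0,0,0,0,0])

```text
clock: 28.48
position: [610.3, 296.6, 148.0]
tcp_rot: [[0.078, 0.017, 0.997], [-0.997, 0.006, 0.078], [-0.004, -1.0, 0.018]]
contact_force: [1.1, -0.1, 1.3]
finger_gap: 42.5
```

```bash
python3 d.py 671.5,-34.5,130,-4
```

```text
t 28.48 p [610.3 296.6 148. ] yaw -85.5 gap 42.5 F [ 1.1 -0.1  1.3] q6 106.7
671.5,-34.5,130,-4 [0.335, 0.017, 0.035] [-0.0057, -0.453, 0.0029]
```

>>> carry_out(deltas=[0.02,0,0.002,-0.003,-0.03,0,0,0.05,0,0.005,-0.006,-0.07,0.003,0,0.08,0,0.008,-0.006,-0.11,0.003,0,0.11,0,0.011,-0.006,-0.15,0.003,0,0.14,0,0.015,-0.006,-0.19,0.003,0,0.17,0,0.018,-0.006,-0.23,0.003,0,0.2,0,0.021,-0.006,-0.27,0.003,0,0.23,0,0.024,-0.006,-0.31,0.003,0,0.26,0,0.027,-0.006,-0.345,0.003,0,0.29,0,0.03,-0.006,-0.38,0.003,0,0.315,0,0.033,-0.006,-0.415,0.003,0,0.333,0,0.035,-0.006,-0.453,0.003,0])

```text
clock: 29.48
position: [671.3, -35.5, 147.3]
tcp_rot: [[0.998, -0.001, 0.066], [-0.066, -0.001, 0.998], [-0.0, -1.0, -0.001]]
contact_force: [0.1, 0.2, 0.2]
finger_gap: 42.5
```

```bash
python3 d.py 671.5,-34.5,110,-4
```

```text
t 29.48 p [671.3 -35.5 147.3] yaw -3.8 gap 42.5 F [0.1 0.2 0.2] q6 -4.0
671.5,-34.5,110,-4 [0.0, 0.037, 0.001] [0.0004, 0.0011, -0.0001]
```

>>> carry_out(deltas=[0,0.02,0.001,0,0.001,0,0,0,0.04,0.001,0,0.001,0,0,0,0.05,0.001,0,0.001,0,0,0,0.05,0.001,0,0.001,0,0,0,0.05,0.001,0,0.001,0,0,0,0.05,0.001,0,0.001,0,0,0,0.05,0.001,0,0.001,0,0])

```text
clock: 30.07
position: [672.3, -34.3, 99.2]
tcp_rot: [[0.998, 0.003, 0.069], [-0.069, -0.002, 0.998], [0.003, -1.0, -0.002]]
contact_force: [0.1, -0.4, 0.4]
finger_gap: 42.7
```

```bash
python3 d.py 671.5,-35,62,-4; python3 - <<'E'
from plant import bot
from h import *
b=bot.camera("side"); s=bot.read_state()
print("side mandrel estimates",ray(b,[(189,264.9)],45).round(1),[(ray(b,[r["pixel"]],45).round(1).tolist(),r["conf"]) for r in bot.place_of("mandrel_mid",b)])
pb=proj(b,[671,-35,60])[0].astype(int)
cv2.imwrite("pics/g7.png",cv2.resize(b["color"][pb[0]-35:pb[0]+35,pb[1]-40:pb[1]+40,::-1],None,fx=8,fy=8,interpolation=cv2.INTER_CUBIC))
E
```

```text
t 30.07 p [672.3 -34.3  99.2] yaw -3.9 gap 42.7 F [ 0.1 -0.4  0.4] q6 -3.7
671.5,-35,62,-4 [-0.001, 0.037, -0.001] [0.0005, 0.0003, 0.0009]
side mandrel estimates [[671.9 -46.1  45. ]] [([[680.6, -53.9, 45.0]], 0.49), ([[597.2, -240.6, 45.0]], 0.41), ([[576.8, 333.8, 45.0]], 0.25)]
```

View pics/g7.png

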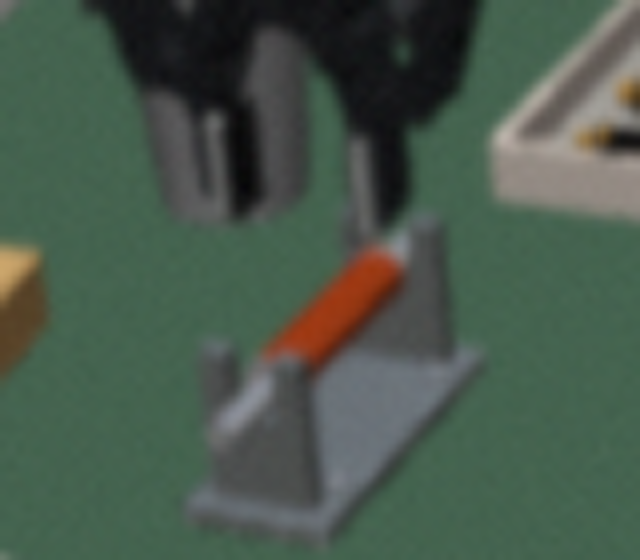

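>>> carry_out(deltas=[-0.001,0.01,-0.001,0,0,0.001,0,-0.001,0.02,-0.001,0,0,0.001,0,-0.001,0.03,-0.001,0,0,0.001,0,-0.001,0.035,-0.001,0,0,0.001,0,-0.001,0.037,-0.001,0,0,0.001,0,-0.001,0.037,-0.001,0,0,0.001,0,-0.001,0.037,-0.001,0,0,0.001,0,-0.001,0.037,-0.001,0,0,0.001,0])

```text
clock: 30.83
position: [671.6, -35.4, 62.5]
tcp_rot: [[0.998, 0.0, 0.069], [-0.069, -0.002, 0.998], [0.0, -1.0, -0.002]]
contact_force: [-0.2, -0.2, 0.3]
finger_gap: 43.1
```

```bash
python3 d.py 671.5,-35,62,-4
```

```text
t 30.83 p [671.6 -35.4  62.5] yaw -4.0 gap 43.1 F [-0.2 -0.2  0.3] q6 -3.8
671.5,-35,62,-4 [-0.0, 0.001, 0.0] [0.0005, 0.0002, 0.0001]
```

>>> carry_out(deltas=[0,0.001,0,0,0,0,1,0,0.001,0,0,0,0,1,0,0.001,0,0,0,0,1,0,0.001,0,0,0,0,1,0,0.001,0,0,0,0,1,0,0.001,0,0,0,0,1,0,0.001,0,0,0,0,1], force=70)

```text
clock: 31.42
position: [672.0, -35.4, 62.4]
tcp_rot: [[0.998, 0.001, 0.069], [-0.069, -0.002, 0.998], [0.002, -1.0, -0.002]]
contact_force: [-0.1, 0.8, 4.3]
finger_gap: 15.0
```

>>> carry_out(deltas=[0,-0.005,0,0,0,0,1,0,-0.015,0,0,0,0,1,0,-0.03,0,0,0,0,1,0,-0.045,0,0,0,0,1,0,-0.06,0,0,0,0,1,0,-0.07,0,0,0,0,1,0,-0.075,0,0,0,0,1,0,-0.075,0,0,0,0,1])

```text
clock: 32.08
position: [672.6, -35.4, 139.1]
tcp_rot: [[0.998, 0.004, 0.069], [-0.069, -0.002, 0.998], [0.004, -1.0, -0.002]]
contact_force: [0.7, 0.0, -1.3]
finger_gap: 15.2
```

```bash
python3 d.py 435,-340,130,5; python3 - <<'E'
from plant import bot
from h import *
b=bot.camera("side"); s=bot.read_state()
pb=proj(b,s["position"])[0].astype(int)
cv2.imwrite("pics/g8.png",cv2.resize(b["color"][pb[0]-35:pb[0]+35,pb[1]-40:pb[1]+40,::-1],None,fx=8,fy=8,interpolation=cv2.INTER_CUBIC))
E
```

```text
t 32.08 p [672.6 -35.4 139.1] yaw -4.0 gap 15.2 F [ 0.7  0.  -1.3] q6 -3.8
435,-340,130,5 [-0.216, 0.009, -0.32] [0.0007, -0.0497, 0.0013]
```

View pics/g8.png

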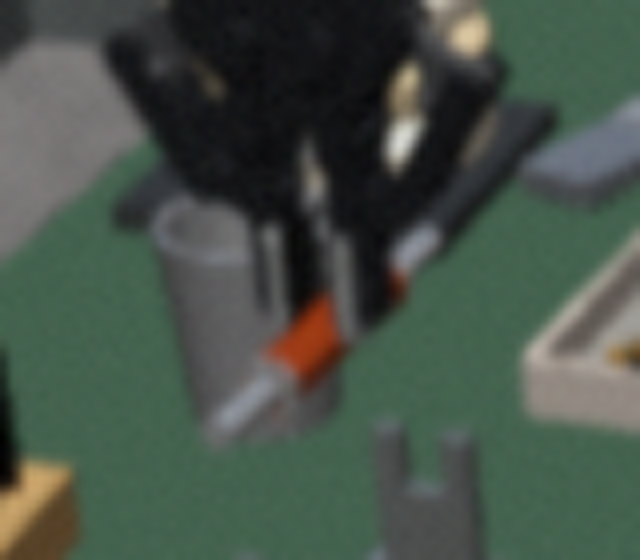

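>>> carry_out(deltas=[-0.01,0,-0.015,0,0,0.001,1,-0.028,0,-0.041,0,0,0.001,1,-0.046,0.002,-0.068,0,-0.01,0.001,1,-0.066,0.004,-0.098,0,-0.02,0.001,1,-0.086,0.006,-0.128,0,-0.03,0.001,1,-0.106,0.009,-0.158,0,-0.04,0.001,1,-0.126,0.009,-0.188,0,-0.05,0.001,1,-0.146,0.009,-0.218,0,-0.05,0.001,1,-0.166,0.009,-0.248,0,-0.05,0.001,1,-0.186,0.009,-0.278,0,-0.05,0.001,1,-0.206,0.009,-0.305,0,-0.05,0.001,1,-0.216,0.009,-0.32,0,-0.05,0.001,1])

```text
clock: 33.13
position: [431.2, -341.7, 127.3]
tcp_rot: [[0.996, -0.004, -0.085], [0.085, -0.001, 0.996], [-0.004, -1.0, -0.001]]
contact_force: [1.2, 0.7, -1.2]
finger_gap: 15.1
```

```bash
python3 d.py 435,-340,65,5
```

```text
t 33.13 p [ 431.2 -341.7  127.3] yaw 4.9 gap 15.1 F [ 1.2  0.7 -1.2] q6 -49.0
435,-340,65,5 [0.004, 0.062, 0.001] [0.0003, -0.0007, -0.0014]
```

>>> carry_out(deltas=[0.004,0.01,0.001,0,0,-0.001,1,0.004,0.03,0.001,0,0,-0.001,1,0.004,0.05,0.001,0,0,-0.001,1,0.004,0.062,0.001,0,0,-0.001,1,0.004,0.062,0.001,0,0,-0.001,1,0.004,0.062,0.001,0,0,-0.001,1,0.004,0.062,0.001,0,0,-0.001,1,0.004,0.062,0.001,0,0,-0.001,1])

```text
clock: 33.8
position: [435.9, -340.9, 66.7]
tcp_rot: [[0.996, 0.001, -0.086], [0.086, -0.003, 0.996], [0.001, -1.0, -0.003]]
contact_force: [-0.7, 0.5, -0.9]
finger_gap: 15.2
```

```bash
python3 d.py 435,-340,29.5,5; python3 - <<'E'
from plant import bot
from h import *
b=bot.camera("side"); s=bot.read_state()
pb=proj(b,s["position"])[0].astype(int)
cv2.imwrite("pics/g9.png",cv2.resize(b["color"][pb[0]-35:pb[0]+35,pb[1]-40:pb[1]+40,::-1],None,fx=8,fy=8,interpolation=cv2.INTER_CUBIC))
E
```

```text
t 33.8 p [ 435.9 -340.9   66.7] yaw 4.9 gap 15.2 F [-0.7  0.5 -0.9] q6 -48.7
435,-340,29.5,5 [-0.001, 0.037, 0.001] [0.001, -0.0005, 0.0002]
```

View pics/g9.png

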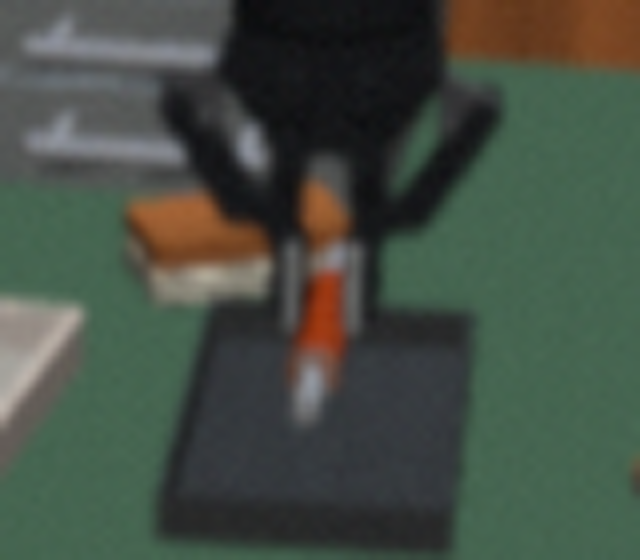

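>>> carry_out(deltas=[-0.001,0.01,0.001,0,0,0,1,-0.001,0.02,0.001,0,0,0,1,-0.001,0.028,0.001,0,0,0,1,-0.001,0.033,0.001,0,0,0,1,-0.001,0.035,0.001,0,0,0,1,-0.001,0.037,0.001,0,0,0,1,-0.001,0.038,0.001,0,0,0,1,-0.001,0.0385,0.001,0,0,0,1,-0.001,0.0385,0.001,0,0,0,1,-0.001,0.0385,0.001,0,0,0,1])

```text
clock: 34.68
position: [435.1, -340.2, 29.5]
tcp_rot: [[0.996, 0.002, -0.085], [0.085, -0.003, 0.996], [0.001, -1.0, -0.003]]
contact_force: [-2.8, 4.2, 6.1]
finger_gap: 15.0
```

Down on the floor, as predicted. Release and retreat clear of the scene.

>>> carry_out(deltas=[0,0,0,0,0,0,0.45,0,0,0,0,0,0,0.35,0,0,0,0,0,0,0.35,0,0,0,0,0,0,0.35,0,-0.005,0,0,0,0,0.35,0,-0.02,0,0,0,0,0.35,0,-0.05,0,0,0,0,0.35,0,-0.09,0,0,0,0,0.35,0,-0.13,0,0,0,0,0,0,-0.17,0,0,0,0,0,0,-0.2,0,0,0,0,0,0,-0.2,0,0,0,0,0])

```text
clock: 35.68
position: [437.2, -341.9, 239.3]
tcp_rot: [[0.996, 0.014, -0.085], [0.086, -0.015, 0.996], [0.012, -1.0, -0.016]]
contact_force: [0.5, -0.3, 1.5]
finger_gap: 42.9
```

```bash
python3 d.py 250,-500,250,-60
```

```text
t 35.68 p [ 437.2 -341.9  239.3] yaw 4.9 gap 42.9 F [ 0.5 -0.3  1.5] q6 -48.8
250,-500,250,-60 [-0.2, -0.011, -0.142] [0.0023, 0.3606, 0.0064]
```

>>> carry_out(deltas=[-0.04,-0.01,-0.03,0.002,0.03,0.006,0,-0.08,-0.01,-0.06,0.002,0.06,0.006,0,-0.12,-0.01,-0.085,0.002,0.1,0.006,0,-0.15,-0.01,-0.11,0.002,0.13,0.006,0,-0.18,-0.01,-0.13,0.002,0.13,0.006,0,-0.2,-0.01,-0.142,0.002,0.13,0.006,0,-0.2,-0.01,-0.142,0.002,0.13,0.006,0,-0.2,-0.01,-0.142,0.002,0.13,0.006,0,-0.2,-0.01,-0.142,0.002,0.13,0.006,0,-0.2,-0.01,-0.142,0.002,0.13,0.006,0])

```text
clock: 36.52
position: [251.0, -499.6, 248.9]
tcp_rot: [[0.949, -0.004, 0.316], [-0.316, -0.006, 0.949], [-0.002, -1.0, -0.007]]
contact_force: [1.0, 0.3, 0.2]
finger_gap: 42.6
```

```bash
python3 d.py; python3 - <<'E'
from plant import bot
from h import *
b=bot.camera("top")
cv2.imwrite("pics/end.png",cv2.resize(b["color"][115:255,145:500,::-1],(800,315),interpolation=cv2.INTER_CUBIC))
c=bot.camera("side")
s=cv2.resize(c["color"][140:360,170:410,::-1],None,fx=1.25,fy=1.25,interpolation=cv2.INTER_CUBIC)
e=np.zeros((600,800,3),np.uint8); e[:315]=cv2.imread("pics/end.png"); e[315:590,:300]=s
e[315:565,310:660]=cv2.resize(c["color"][145:195,280:350,::-1],None,fx=5,fy=5,interpolation=cv2.INTER_CUBIC)
cv2.imwrite("pics/end2.png",e)
for l,z in (("wax_tin_mid",30),):
    for m in bot.silhouettes(l,b)[:1]: print(l,m["pixel"],ray(b,np.argwhere(m["mask"]),z).mean(0))
E
```

```text
t 36.52 p [ 251.  -499.6  248.9] yaw -18.4 gap 42.6 F [1.  0.3 0.2] q6 -50.6
wax_tin_mid [189.8, 312.1] [513.93010378  10.75177449  30.        ]
```

View pics/end2.png

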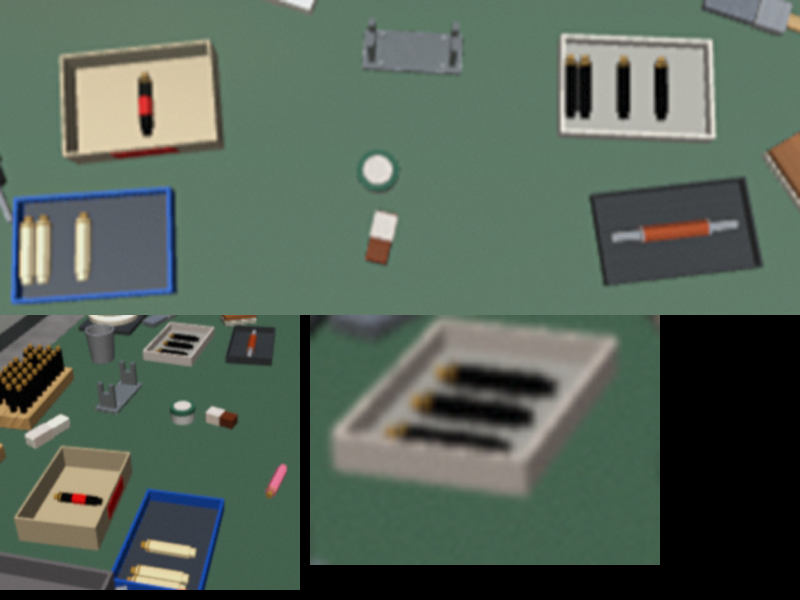

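```bash
python3 -c "
from plant import bot
print(bot.sign_off())"
```

```text
the job is handed in; nothing more can be done
None
```

The job is done and handed in, at about 36.5 s on the robot's clock. I worked in the order asked:

- **Plain black barrels:** both are in the white tray, parallel to the fixed barrels with brass ends the same way.
- **Ivory barrel:** it is in the blue tray, also parallel and the same way round.
- **Taped reject:** it is on the floor of the cardboard box.
- **Mandrel:** it is out of its forks and lies lengthwise in the steel tray.

**Last checks:**
- **Pictures:** the final top and side pictures show all five pieces where they belong. I judged how well they line up from these pictures and did not measure the angles.
- **Wax tin:** it reads (513.9, 10.8) mm against (513.6, 9.8) mm at the start, within the measuring error.
- **Look-alikes:** the pink one shows in the final pictures, apparently where it was. The purple one was outside them, so I did not check it, but the arm was never sent down near it.
- **Contact forces:** each piece touched its floor at the expected height, with about 3 to 7 N on the wrist.

**Readings that disagreed:**
- The grip read about 14 mm on the 16 mm barrels and 15 mm on the 18 mm sleeve, but every grasp held.
- On the first grasp the tool stopped about 4 mm higher than commanded, with the fingertips apparently touching the bench lightly at about 3 N. I picked up the others from a little higher.
- The side-camera estimates of the mandrel's position were about 10 to 20 mm off along the bar from the top-camera one. I used the top-camera value, and the lifted bar sat level and roughly centred in the grip.

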